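# Slide the onyx egg past the spring catch to the loupe

## Task

Bring the onyx egg up to the fixed loupe: hold the inspection slide's spring press bar down with the fingertips so that its catch pin drops out of the way, and while it is held down push the carriage by its tab past the pin, fully home against the end stop. Then let the bar go, so that it springs up and the pin locks the carriage from behind. Do not touch the egg, which must stay standing in its ring, and leave everything else where it stands.

Things in the scene. Friction and masses are not known exactly. Their poses are not given: they have to be found in the camera images.
- stage: inspection slide: aluminium base plate 140 x 280 x 12 mm, fixed to the shelf. Its axes: +y is the direction in which the carriage must go, z is up, -x is the side with the press bar. Origin on the shelf surface, under the carriage's rail (the plate reaches from x = -95 to +45 mm, y = -140 to +140 mm). A dark end-stop block stands at y = 56 to 74 mm (top 38 mm high), and behind it at y = 84 mm a fixed upright loupe lens, its top 96 mm high
- carriage (a joint): travel of the carriage along the stage's +y, in m: 0 at the loading end, 0.070 against the end stop. It carries the egg in a ring and slides with 1.5 N of friction. The carriage deck (76 x 80 mm, top 34 mm above the shelf) cannot be lifted off. At 0.045 its push tab meets the raised catch pin and is blocked; from 0.063 on the tab is past the pin, which can then rise behind it
- tab_back (a point): on the carriage's upright steel push tab, which stands out sideways over the press bar: a plate 52 mm wide (stage x from -85 to -33 mm), 10 mm thick along the slide, from 38 to 68 mm above the shelf. The point lies on the tab's rear face (the face to push, looking to stage -y), at its lower edge, 38 mm above the shelf, straight above the middle line of the press bar. Axes as the stage's
- bar (a joint): how far the spring press bar is pushed down, in m: 0 up, 0.012 fully down (rigid stop). The spring pushes back with 3.5 N at the top and 7.7 N at the bottom, and brings the bar up again by itself. The catch pin is part of the bar and moves with it; the tab clears the pin only while the bar is at least 0.009 down
- bar_mid (a point): middle of the upper face of the spring press bar, a black bar 28 mm wide (stage x) and 160 mm long (along the slide), running under the push tab; its upper face is 38 mm above the shelf when up and 26 mm when fully down. It may be pressed anywhere along its length. The point moves with the bar. Axes as the stage's
- pin_foot (a point): where the catch pin stands, beside the press bar towards the carriage: on the base plate's surface (12 mm above the shelf), under the middle of the pin. The pin is a square steel pin, 10 mm across the slide and 8 mm along it, its top 47 mm above the shelf when up, 35 mm when fully down. It is fixed to the stage, axes as the stage's
- egg_mid (a point): centre of the banded onyx egg, 37 mm thick, 50 mm high, standing loose on its small flat foot in a white ceramic ring (44 mm across, 14 mm high) on the carriage, its top 87 mm above the shelf; z along the egg
- seat (a point): centre of the ring's floor on the carriage, 37 mm above the shelf; the egg's foot stands there. The egg's middle line is 77 mm to the carriage side of the press bar's middle line
- ring_dish: shallow white ceramic ring dish, 90 mm across, 22 mm high; bystander; origin under its centre
- bezel: loose brass ring lying flat, 48 mm across, 12 mm high; bystander; origin under its centre
- driver: screwdriver lying flat, 150 mm long; bystander; origin at its underside
- loupe: hand loupe, a black plastic barrel 38 mm across and 24 mm high with a flat grip 41 mm long; bystander; origin under the barrel
- jar: small closed jar, 52 mm across, 60 mm high; bystander; origin under its centre
- weight: upright steel cylinder, 36 mm across, 45 mm high; bystander; origin under its centre
- egg: the same egg; origin in the middle of its flat foot

How it is judged:
By the outcome, as a careful person would: the job done as asked, in the order asked, and still so for the second after the job is handed in, with the robot touching nothing.
It also fails if it takes over 35 s, if anything falls off the work surface, if the arm or the gripper's body presses on something with over 40 N, if the wrist force passes 120 N, or if a joint passes its speed limit or range.

## Robot

A 6-joint arm with a two-finger parallel gripper is mounted at the origin on the work surface. World frame = base frame: x ahead of the robot, y to its left, z up, the work surface at z = 0. Lengths are in m, angles in degrees, forces in N, time in s.
With the tool pointing down it reaches from about 0.3 to 0.75 m from the base axis. Payload 8.5 kg.
Tool frame: the origin (TCP) lies on the centre line of the jaws, within the pads' length; the fingertips stand 17 mm ahead of it and the grasp point (between the pads) lies 2 mm behind it; z points along the fingers, y is the direction in which the jaws open and shut (so a half turn about z gives the same grasp; the last joint's range is limited). The gripper opens to 85 mm and grips with 20 to 120 N. Pads are 22 mm wide; open, the fingers measure 114 mm over their backs; the gripper's body (76 mm by 85 mm) begins 54 mm behind the grasp point. The pads swing forward as they close: fully open they stand 13 mm farther back than shut.
Start: joints at [-77.366, 21.807, 74.336, -0, 83.858, -12.336], TCP at [0.232, -0.499, 0.248] pointing down, gripper open.
Joint ranges: [-178.18, 178.18], [-50.72, 133.34], [12.68, 142.11], [-81.47, 261.47], [9.98, 163.14], [-165.26, 165.26]. Speed limits (degrees/s): [136.94, 136.94, 180, 180, 180, 180].

## Interface

Orientations are given as a 3x3 rotation matrix whose columns are the frame's x, y, z axes.
In Python, from rig import env, imaging, close_job gives the robot as it stands.
- The arm moves only by the tool step_arm, never from a script. Its argument "steps" is one flat list of numbers, 7 for each row, row after row: the opening, from 0 (shut) to 1 (fully open), then the shift along the tool's x, y, z as a fraction of full scale, then the turn, a rotation vector about the tool's x, y, z as a fraction of full scale. A call has 1 to 10 rows; each row is the pose to reach, as a shift and turn from the pose commanded when the call began, along the tool's axes at that moment; what a row does not reach only later rows make up. Full scale, the value 1, is 0.3 m for a shift and 45 degrees for a turn. A row lasts 1/10 s, in which the tool goes at most 50 mm and 8.59 degrees, less where a joint would pass 70% of its speed; a pose out of reach is approached as far as the arm can. A call with a number of a shift or a turn outside -1 to 1 is refused whole. A call with a gripper value outside its range is refused whole. The fingers move at their own pace and stop on an object; "grip_force" is the grip in N (left out, the last holds). Time passes only in rows, so rows that repeat a pose let the fingers close. It gives the time, the measured TCP pose, the force and the opening at its end, in the units of the state.
- env.observe(): the state, without advancing time (a new reading comes with each control period).
- imaging.get_image(name): name is "scene" or "top" or "wrist"; returns (picture, depth): 400x640x3 uint8, blue, green, red; 400x640 float32, m along the optical axis (not along the pixel's ray), 0 where there is no reading.
- imaging.get_calibration(name): a dict with "camera_matrix" (3x3 intrinsics, pixels), "world_from_camera" (4x4, takes a point from camera to world coordinates). Camera axes: x right, y down, z forward; pixel columns grow to the right and rows downward; lengths in m; the calibration is good to about 2 mm. A picture is of the moment at which its call begins: read the wrist's pose just before it. get_calibration takes no time and is no camera call; for the wrist camera it gives the pose at the moment of the call.
- close_job(): hands the job in, once; it reports no verdict.
Trained networks look in the newest picture that a camera, given by its name, has taken for a name from the list of things; names that differ only in an ending like _2 or _b are one class to them, and where a whole thing is asked for, a point or a joint stands for the part that bears it (a point fixed in the world has none). Each returns a list of dicts, best first, with "score" (0 to 1); they miss things now and then, are a little off and sometimes report something else, mostly with a low value. They report only what shows in the picture. A call takes as long as a camera call.
- imaging.spot_in(camera, target): "pixel" ([column, row] in pixels, amid what is visible of it).
- imaging.regions_of(camera, target): "mask" (400x640 bool, what is visible of it) and "pixel" ([column, row] in pixels, amid what is visible of it).
- imaging.pinpoint(camera, target): "pixel" ([column, row] in pixels: a listed point, or the origin of a listed thing).
The state is a dict: "time_s": time; "q": joint angles; "qvel": joint speeds; "joint_efforts": joint torques, N m; "position": TCP position; "tool_rot": TCP orientation; "ft_force": force on the tool from outside, world axes, zero at the start; "wrist_torque": the same for the moment, N m; "grip_width": finger opening in m.
Only numpy, scipy, OpenCV 4.12 (cv2) and the standard library are available. Lean on these libraries where they do the work, as an engineer would, in place of code of your own. Each camera call takes 0.05 s, during which the arm holds its last target.

## Working session

There is one attempt and no reset: what is moved stays moved. The work goes in short steps, Python scripts to look and compute and a tool call to move; the robot and the scene stay as the last step left them, time stands still between calls to the robot, and variables do not carry over. Pictures are saved under pics/ and viewed, and the job is handed in when it is done.

Besides the shell and the picture viewer there is one more tool, called after "Request:" as a command line: name --argument value ..., lists and objects as JSON in quotes. step_arm: Moves the arm, as the interface text tells. Shift numbers are shares of 0.3 m and turn numbers shares of 45 degrees, none past 1 either way. Its arguments: {"type":"object","properties":{"steps":{"type":"array","items":{"type":"number"}},"grip_force":{"type":"number"}},"required":["steps"]}

```bash
ls; mkdir -p pics
cat > h.py <<'E'
import numpy as np, cv2
from rig import env, imaging, close_job
def px2w(cam,px,depth,c=None):
    c=c or imaging.get_calibration(cam); K=np.array(c["camera_matrix"]);T=np.array(c["world_from_camera"])
    u,v=px; r=np.linalg.inv(K)@[u,v,1]
    return T[:3,:3]@(r*depth)+T[:3,3]
def px2z(cam,px,z,c=None):
    c=c or imaging.get_calibration(cam); K=np.array(c["camera_matrix"]);T=np.array(c["world_from_camera"])
    r=T[:3,:3]@np.linalg.inv(K)@[px[0],px[1],1]; t=T[:3,3]
    return t+r*(z-t[2])/r[2]
def w2px(cam,p):
    c=imaging.get_calibration(cam); K=np.array(c["camera_matrix"]);T=np.linalg.inv(np.array(c["world_from_camera"]))
    q=K@(T[:3,:3]@p+T[:3,3]); return q[:2]/q[2]
E
python3 - <<'E'
from h import *
np.set_printoptions(precision=4,suppress=True)
s=env.observe(); print(s)
zs=dict(tab_back=.038,bar_mid=.038,pin_foot=.012,egg_mid=.062,seat=.037,stage=0,egg=.037)
for cam in("scene","top"):
    im,d=imaging.get_image(cam); cv2.imwrite(f"pics/{cam}0.png",im)
    for t in zs:
        r=imaging.pinpoint(cam,t)[:2]
        for k in r: print(cam,t,k["pixel"],round(k["score"],2),px2z(cam,k["pixel"],zs[t]))
E
```

```text
pics
{'time_s': 0.0, 'q': array([-77.3663,  21.8424,  74.3861,   0.0004,  83.8593, -12.3371]), 'qvel': array([ 0.0244,  0.0184,  0.0371,  0.0758, -0.0735, -0.06  ]), 'joint_efforts': array([  0.0001, -44.8458, -23.1279,  -0.0002,   0.0048,  -0.    ]), 'position': array([ 0.2321, -0.4983,  0.2477]), 'tool_rot': array([[ 0.9065,  0.4222, -0.0003],
       [ 0.4222, -0.9065,  0.0015],
       [ 0.0003, -0.0015, -1.    ]]), 'ft_force': array([0.6199, 0.9348, 0.6368]), 'wrist_torque': array([ 0.0045,  0.0019, -0.0052]), 'grip_width': 0.0852146619172954}
scene tab_back [276.2, 186.2] 0.69 [ 0.5385 -0.1227  0.038 ]
scene tab_back [301.2, 212.5] 0.41 [ 0.654  -0.0526  0.038 ]
scene bar_mid [278.5, 188.1] 0.9 [ 0.5477 -0.1158  0.038 ]
scene pin_foot [298.1, 200.6] 0.8 [ 0.5727 -0.0631  0.012 ]
scene egg_mid [281.5, 197.9] 0.55 [ 0.6227 -0.1017  0.062 ]
scene seat [280.6, 207.1] 0.59 [ 0.6289 -0.1057  0.037 ]
scene stage [302.1, 213.1] 0.94 [ 0.6117 -0.0524  0.    ]
scene egg [282.2, 208.4] 0.57 [ 0.6343 -0.1014  0.037 ]
top tab_back [360.5, 215.8] 0.85 [ 0.5466 -0.1264  0.038 ]
top bar_mid [355.1, 214.4] 0.64 [ 0.5513 -0.1089  0.038 ]
top pin_foot [336.9, 213.4] 0.66 [ 0.5558 -0.0508  0.012 ]
top pin_foot [352.9, 192.4] 0.52 [ 0.6249 -0.1045  0.012 ]
top egg_mid [353.2, 192.9] 0.63 [ 0.6196 -0.1018  0.062 ]
top seat [354.4, 193.5] 0.81 [ 0.6195 -0.1075  0.037 ]
top stage [337.7, 199.6] 0.88 [ 0.6021 -0.0544  0.    ]
top egg [443.1, 231.2] 0.45 [ 0.4945 -0.3946  0.037 ]
top egg [351.9, 192.6] 0.42 [ 0.6225 -0.0994  0.037 ]
```

Run:
```python
import cv2
a=cv2.imread("pics/scene0.png"); cv2.imwrite("pics/scene0c.png",cv2.resize(a[120:300,180:420],None,fx=3.3,fy=3.3,interpolation=2))
a=cv2.imread("pics/top0.png"); cv2.imwrite("pics/top0c.png",cv2.resize(a[120:290,250:490],None,fx=3.3,fy=3.3,interpolation=2))
```

```text
(no output)
```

View pics/scene0c.png

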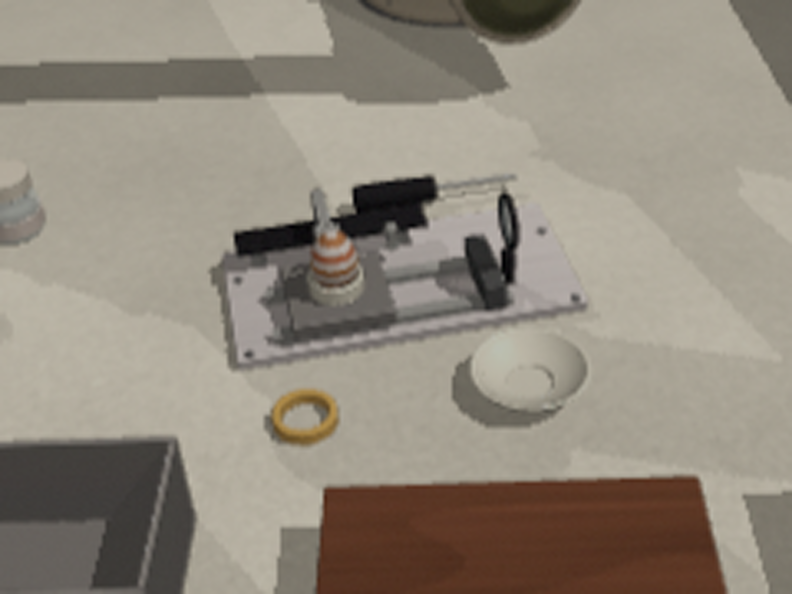

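View pics/top0c.png

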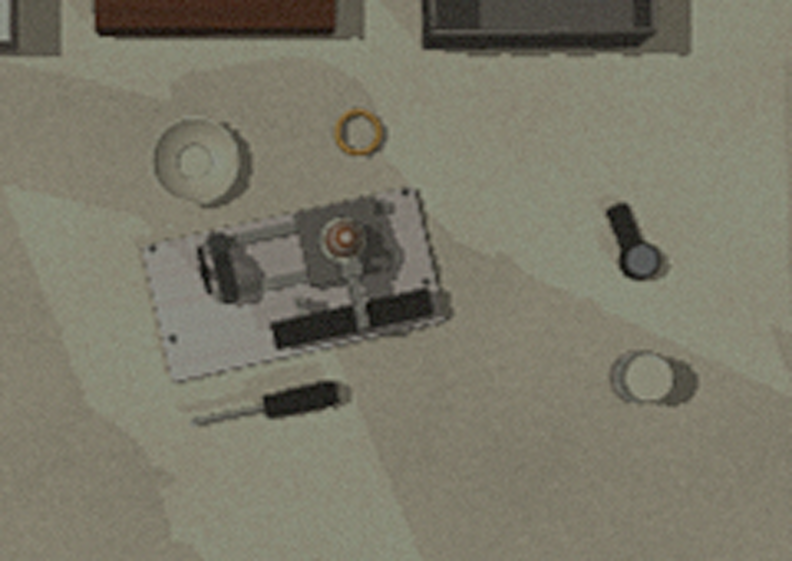

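View pics/top0.png

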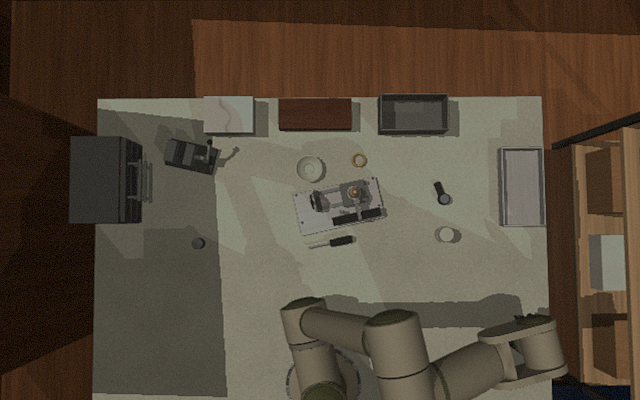

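The top picture shows the slide with its plate corners at crop (150,245), (405,190), (440,315) and (178,382). The bar is on the robot's side and the carriage travels left (world +y). The egg is at top px (353,192). I'll close the jaws and move the wrist camera over the slide for better measurements.

Request:
step_arm --steps '[0,0.32,-0.15,0,0,0,0,0,0.64,-0.31,0,0,0,0,0,0.64,-0.31,0,0,0,0,0,0.64,-0.31,0,0,0,0,0,0.64,-0.31,0,0,0,0,0,0.64,-0.31,0,0,0,0]' --grip_force 40

```text
time_s: 1.4
position: [0.3679, -0.3319, 0.2486]
tool_rot: [[0.905, 0.425, 0.0], [0.425, -0.905, -0.0], [0.0, 0.0, -1.0]]
ft_force: [-0.8, 0.3, 0.6]
grip_width: -0.0001
```

Request:
step_arm --steps '[0,0.58,-0.3,0,0,0,0.29,0,0.58,-0.3,0,0,0,0.29,0,0.58,-0.3,0,0,0,0.29,0,0.58,-0.3,0,0,0,0.29,0,0.58,-0.3,0,0,0,0.29,0,0.58,-0.3,0,0,0,0.29,0,0.58,-0.3,0,0,0,0.29]'

```text
time_s: 2.1
position: [0.4861, -0.1799, 0.2482]
tool_rot: [[0.979, 0.205, -0.0], [0.205, -0.979, -0.0], [-0.0, 0.0, -1.0]]
ft_force: [0.2, -0.6, -0.4]
grip_width: -0.0001
```

Run:
```python
from h import *
np.set_printoptions(precision=4,suppress=True)
s=env.observe(); print(s["time_s"],s["position"],s["tool_rot"],s["ft_force"],s["grip_width"])
zs=dict(tab_back=.038,bar_mid=.038,pin_foot=.012,egg_mid=.062,seat=.037,stage=0)
for cam in("wrist",):
    im,d=imaging.get_image(cam); cv2.imwrite(f"pics/{cam}1.png",im); np.save("d1.npy",d)
    print(imaging.get_calibration(cam))
    for t in zs:
        r=imaging.pinpoint(cam,t)[:2]
        for k in r: print(cam,t,k["pixel"],round(k["score"],2),px2z(cam,k["pixel"],zs[t]))
```

```text
2.1 [ 0.4861 -0.1799  0.2482] [[ 0.9788  0.2047 -0.0004]
 [ 0.2047 -0.9788 -0.0004]
 [-0.0005  0.0003 -1.    ]] [ 0.2104 -0.5505 -0.4232] -5.3839763417634085e-05
{'camera_matrix': array([[283.3052,   0.    , 318.0695],
       [  0.    , 283.3052, 198.5559],
       [  0.    ,   0.    ,   1.    ]]), 'world_from_camera': array([[ 0.2032, -0.9316, -0.3013,  0.5646],
       [-0.9791, -0.1932, -0.063 , -0.1633],
       [ 0.0005,  0.3079, -0.9514,  0.3743],
       [ 0.    ,  0.    ,  0.    ,  1.    ]])}
wrist tab_back [287.8, 110.4] 0.78 [ 0.554  -0.1305  0.038 ]
wrist bar_mid [270.7, 112.7] 0.83 [ 0.5476 -0.1117  0.038 ]
wrist bar_mid [198.7, 169.3] 0.3 [ 0.4652 -0.0366  0.038 ]
wrist pin_foot [236.1, 89.7] 0.94 [ 0.564 -0.063  0.012]
wrist egg_mid [272.6, 29.4] 0.97 [ 0.626  -0.1048  0.062 ]
wrist seat [276.0, 39.5] 0.93 [ 0.6224 -0.1048  0.037 ]
wrist stage [231.7, 48.3] 0.85 [ 0.6088 -0.0484  0.    ]
```

View pics/wrist1.png

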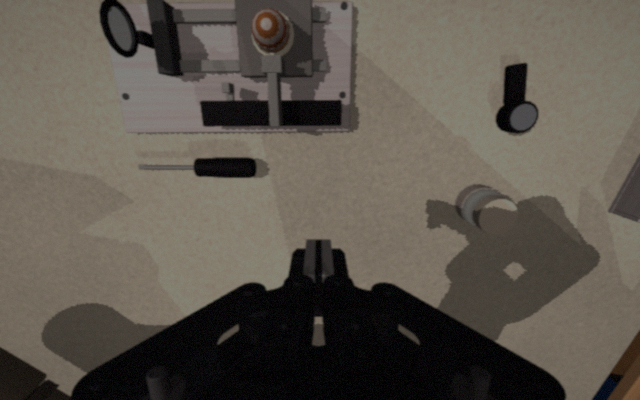

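Run:
```python
from h import *
np.set_printoptions(precision=4,suppress=True)
im=cv2.imread("pics/wrist1.png"); d=np.load("d1.npy")
cv2.imwrite("pics/w1c.png",cv2.resize(im[0:150,90:370],None,fx=2.8,fy=2.8,interpolation=2))
c=imaging.get_calibration("wrist");K=c["camera_matrix"];T=c["world_from_camera"]
v,u=np.mgrid[:400,:640]; P=np.stack([(u-K[0,2])/K[0,0]*d,(v-K[1,2])/K[1,1]*d,d],-1)@T[:3,:3].T+T[:3,3]
P[d==0]=np.nan
np.save("P1.npy",P)
s=env.observe(); Q=(P-s["position"])@s["tool_rot"]
# gripper profile: min distance behind tip (17-z) vs |y|
g=(v>230)&(d>0)&(P[...,2]>.15)
q=Q[g]; print(len(q))
for z0 in range(17,-80,-6):
    m=(q[:,2]*1e3<=z0)&(q[:,2]*1e3>z0-6)
    if m.any(): print("behind tip",17-z0, "y",q[m,1].min()*1e3,q[m,1].max()*1e3,"x",q[m,0].min()*1e3,q[m,0].max()*1e3,m.sum())
```

```text
41807
behind tip 0 y -6.246967463879112 6.237394319429808 x 11.864000989738944 12.689943147684616 45
behind tip 6 y -13.298012143246352 13.234061500898418 x 7.710545085307397 13.188747038856269 236
behind tip 12 y -13.54471261088776 13.483640478060579 x 7.76221631521449 13.382382724259962 307
behind tip 18 y -13.699876234986142 13.602048893570093 x 7.70031171112653 13.29971204942078 341
behind tip 24 y -13.547771467184235 13.586718379829703 x 7.685248455452179 13.420158282807748 376
behind tip 30 y -13.465281011317767 13.384175593854863 x 7.56154618303322 13.474737366620396 284
behind tip 36 y -17.422204423404843 16.87512261609662 x -9.855441260134597 14.468301422250468 593
behind tip 42 y -30.810443915617242 30.841296366658824 x -7.021844068802786 15.892738474392623 1014
behind tip 48 y -36.199405193893085 35.63922144491593 x -10.9129607304612 16.07351462844139 1990
behind tip 54 y -40.35565122379537 40.40744569707973 x -7.965274042875989 15.926696062146359 4020
behind tip 60 y -45.51186485756215 45.21004665824084 x -8.421624198698456 18.626295251466075 2462
behind tip 66 y -50.148821231556525 50.43508523750994 x -8.28680598042597 19.661406239050496 3820
behind tip 72 y -55.45778456608235 54.58062848437771 x -8.998894088493074 20.075854708083874 5942
behind tip 78 y -60.08194549363257 60.35093187340689 x -6.295815247174966 20.62280730268737 5951
behind tip 84 y -62.21052845453512 62.10509703934421 x 2.032989394596931 20.03660257794431 8611
behind tip 90 y -61.367573233563476 61.009728520712514 x 9.309167676348668 22.600853720435097 4418
behind tip 96 y -19.20958969888122 18.88497608012805 x 17.775372029927205 22.843851102114645 1397
```

View pics/w1c.png

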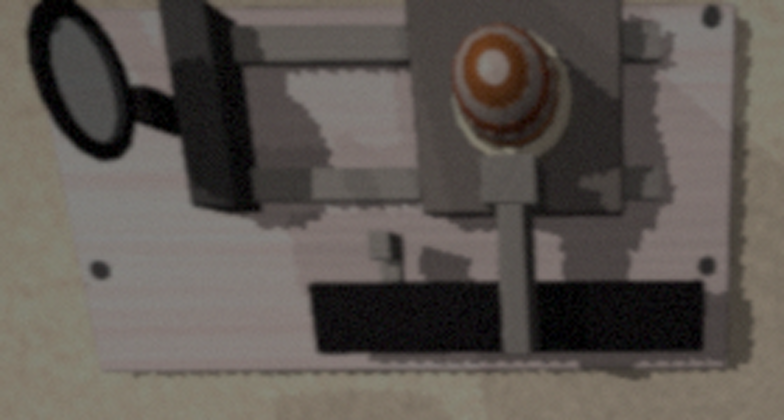

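Run:
```python
from h import *
np.set_printoptions(precision=4,suppress=True)
P=np.load("P1.npy")
f=lambda a:(a[0]/2.8+90-.3,a[1]/2.8-.3)
w={n:px2z("wrist",f(p),.038)[:2] for n,p in dict(tl=(311,283),tr=(703,283),br=(703,350),bl=(318,352)).items()}
print(w)
y=(w['tl']+w['bl']-w['tr']-w['br'])/2; print("bar len",np.linalg.norm(y),"yaw",np.degrees(np.arctan2(-y[0],y[1])),"mid",sum(w.values())/4,"wid",np.linalg.norm(w['tl']-w['bl']))
# depth-based bar
im=cv2.imread("pics/wrist1.png"); g=im.max(2)
m=(g<45); m[:100]=0;m[130:]=0;m[:,:195]=0;m[:,350:]=0
m&=(abs(P[...,2]-.038)<.01)
q=P[m]; print(m.sum(),np.median(q[:,2])); r=cv2.minAreaRect(q[:,:2].astype(np.float32)*1000); print(r)
a=np.radians(12); 
for lo,hi,n in((.06,.075,"tab68"),(.009,.016,"plate"),(.031,.0365,"deck"),(.043,.05,"pin")):
    m=(P[...,2]>lo)&(P[...,2]<hi); m[135:]=0;m[:,:95]=0;m[:,370:]=0
    q=P[m]; print(n,m.sum(), cv2.minAreaRect(q[:,:2].astype(np.float32)*1000), np.median(q[:,2]))
```

```text
{'tl': array([ 0.5445, -0.0319]), 'tr': array([ 0.5767, -0.1857]), 'br': array([ 0.5513, -0.1917]), 'bl': array([ 0.5182, -0.0368])}
bar len 0.15776078516246453 yaw 11.95312897271897 mid [ 0.5477 -0.1115] wid 0.02683970285454852
3116 0.038632165717732064
((548.0684204101562, -111.47425842285156), (27.37526512145996, 158.382568359375), 11.804346084594727)
tab68 1852 ((584.8027954101562, -44.23695373535156), (105.95140838623047, 157.69386291503906), 3.56278657913208) 0.06857536145556184
plate 15866 ((583.9365844726562, -54.9207763671875), (140.27247619628906, 280.47344970703125), 12.240857124328613) 0.012643638874791557
deck 3844 ((590.1029052734375, -73.77239227294922), (125.10648345947266, 214.94754028320312), 11.832408905029297) 0.03462555321282351
pin 397 ((609.813720703125, -57.452545166015625), (172.1902313232422, 96.82571411132812), 73.47676849365234) 0.047836785880626065
```

Run:
```python
from h import *
np.set_printoptions(precision=1,suppress=True)
P=np.load("P1.npy"); a=np.radians(12.0); R=np.array([[np.cos(a),-np.sin(a)],[np.sin(a),np.cos(a)]])
S=P.copy(); S[...,:2]=(P[...,:2]-[.6084,-.0497])@R; S*=1e3
def box(n,m):
    q=S[m]; print(n,len(q),np.percentile(q,2,axis=0),np.percentile(q,98,axis=0))
x,y,z=S[...,0],S[...,1],S[...,2]
box("tab",(z>62)&(z<73)&(x<-30)&(x>-100)&(abs(y)<140))
box("pin",(z>43)&(z<52)&(x<-30)&(x>-75)&(y>-40)&(y<60))
box("bar",(abs(z-38.5)<4)&(x<-50)&(x>-95)&(abs(y)<140))
box("deck",(abs(z-34.5)<2)&(abs(x)<40)&(y<45)&(y>-140))
box("stop",(abs(z-38.5)<2)&(abs(x)<50)&(y>45)&(y<100))
box("egg",(z>75)&(z<90)&(abs(x)<50)&(y<30))
v,u=np.mgrid[:400,:640]
box("driver",(z>5)&(z<30)&(v>140)&(v<190)&(u<270)&(u>130))
```

```text
tab 642 [-83.7 -62.2  62.9] [-30.7 -48.7  70.1]
pin 88 [-50.1  -5.5  44.2] [-41.    2.5  48.9]
bar 3316 [ -85.3 -124.6   36.5] [-58.1  28.3  40.3]
deck 3467 [-31.9 -93.9  32.9] [ 38.6 -16.4  36.2]
stop 1275 [-29.   56.1  36.7] [37.2 78.7 40.2]
egg 928 [ -8.7 -68.6  75.5] [ 17.3 -42.4  88. ]
driver 1484 [-150.9  -18.9   12.2] [-126.9  122.2   27. ]
```

Measured in the stage frame (yaw 12°):

| Part | x (mm) | y (mm) |
|---|---|---|
| Bar | -86 to -58 | -125 to +33 |
| Tab rear face | – | about -60 |
| Pin | -51 to -41 | about -1.5 |

These agree with the given sizes. The gripper's knuckles widen about 42 mm above the tips. I'll lean the tool back 12° so the knuckles clear the tab, then approach over the bar behind the tab.

Request:
step_arm --steps '[0,0.12,-0.025,0.12,0.133,0,0,0,0.249,-0.05,0.25,0.267,0,0,0,0.249,-0.05,0.4,0.267,0,0,0,0.249,-0.05,0.493,0.267,0,0,0,0.249,-0.05,0.493,0.267,0,0,0,0.249,-0.05,0.493,0.267,0,0]'

```text
time_s: 3.05
position: [0.557, -0.1484, 0.1014]
tool_rot: [[0.978, 0.202, -0.042], [0.206, -0.957, 0.203], [0.001, -0.208, -0.978]]
ft_force: [0.8, 0.8, 0.5]
grip_width: 0.0001
```

Run:
```python
from h import *
np.set_printoptions(precision=4,suppress=True)
s=env.observe(); print(s["time_s"],s["position"],s["tool_rot"],s["ft_force"])
a=np.radians(12.0); R=np.array([[np.cos(a),-np.sin(a)],[np.sin(a),np.cos(a)]])
print((s["position"][:2]-[.6084,-.0497])@R*1e3)
im,d=imaging.get_image("wrist"); cv2.imwrite("pics/w2.png",im)
im,d=imaging.get_image("scene"); cv2.imwrite("pics/s2.png",cv2.resize(im[120:300,180:420],None,fx=3.3,fy=3.3,interpolation=2))
```

```text
3.05 [ 0.557  -0.1484  0.1014] [[ 0.9785  0.202  -0.0422]
 [ 0.2063 -0.9571  0.2033]
 [ 0.0007 -0.2077 -0.9782]] [0.8108 0.7879 0.5273]
[-70.7733 -85.9002]
```

View pics/w2.png

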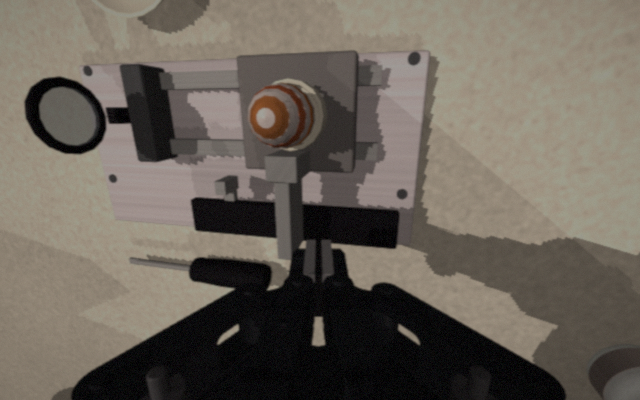

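View pics/s2.png

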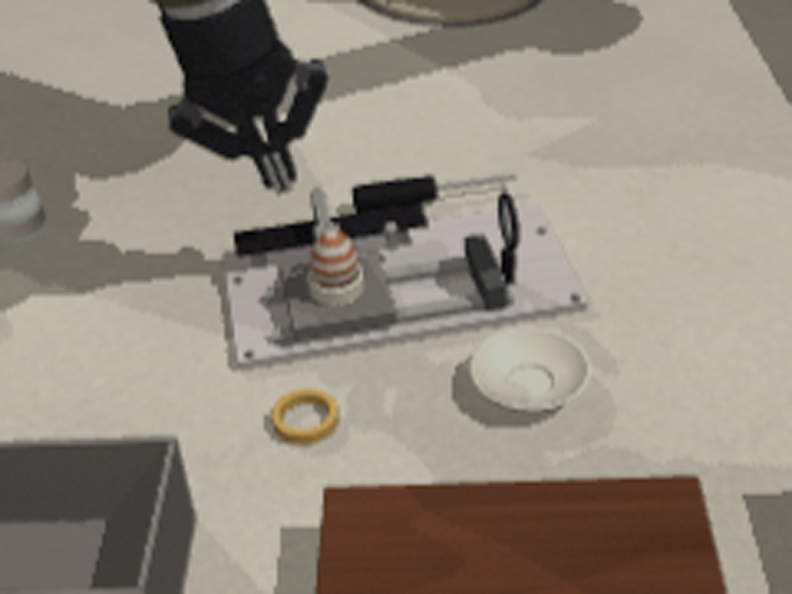

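The wrist view shows the fingers behind the tab at px (318,245), over the bar's line. The egg is standing. I'll lower straight down now.

Request:
step_arm --steps '[0,0,0.014,0.065,0,0,0,0,0,0.0277,0.13,0,0,0,0,0,0.03,0.14,0,0,0,0,0,0.0318,0.15,0,0,0,0,0,0.0318,0.15,0,0,0]'

```text
time_s: 3.65
position: [0.5573, -0.1484, 0.0559]
tool_rot: [[0.978, 0.202, -0.041], [0.206, -0.957, 0.203], [0.002, -0.207, -0.978]]
ft_force: [-0.1, 0.2, 2.6]
grip_width: 0.0
```

Request:
step_arm --steps '[0,0,0.0014,0.0065,0,0,0,0,0,0.0028,0.013,0,0,0,0,0,0.0042,0.0196,0,0,0,0,0,0.0042,0.0196,0,0,0]'

```text
time_s: 4.05
position: [0.5572, -0.1484, 0.0487]
tool_rot: [[0.978, 0.202, -0.042], [0.206, -0.957, 0.203], [0.001, -0.207, -0.978]]
ft_force: [0.0, -1.9, 5.5]
grip_width: -0.0002
```

Request:
step_arm --steps '[0,0,0.0014,0.0065,0,0,0,0,0,0.0028,0.013,0,0,0,0,0,0.0035,0.0163,0,0,0,0,0,0.0035,0.0163,0,0,0]'

```text
time_s: 4.45
position: [0.5572, -0.1484, 0.0438]
tool_rot: [[0.978, 0.202, -0.042], [0.206, -0.957, 0.203], [0.001, -0.207, -0.978]]
ft_force: [0.5, -1.0, 6.4]
grip_width: 0.0
```

Request:
step_arm --steps '[0,0,0.0004,0.002,0,0,0,0,0,0.0007,0.0033,0,0,0,0,0,0.0007,0.0033,0,0,0]'

```text
time_s: 4.75
position: [0.5573, -0.1485, 0.0434]
tool_rot: [[0.978, 0.202, -0.041], [0.206, -0.957, 0.203], [0.002, -0.207, -0.978]]
ft_force: [-0.6, -0.8, 11.0]
grip_width: 0.0003
```

The bar is on its stop (11 N, about 12 mm down from contact). Next I'll push gently along stage +y.

Request:
step_arm --steps '[0,0,-0.013,0.0028,0,0,0,0,0,-0.0261,0.0055,0,0,0,0,0,-0.0391,0.0083,0,0,0,0,0,-0.0522,0.011,0,0,0,0,0,-0.0652,0.0138,0,0,0,0,0,-0.0782,0.0166,0,0,0,0,0,-0.0913,0.0193,0,0,0,0,0,-0.1043,0.0221,0,0,0,0,0,-0.1174,0.0248,0,0,0,0,0,-0.1304,0.0276,0,0,0]'

```text
time_s: 5.75
position: [0.5498, -0.1107, 0.0436]
tool_rot: [[0.979, 0.202, -0.039], [0.206, -0.958, 0.2], [0.003, -0.204, -0.979]]
ft_force: [-0.8, -5.3, 9.7]
grip_width: 0.0003
```

```bash
cat > chk.py <<'E'
from h import *
import sys
np.set_printoptions(precision=4,suppress=True)
s=env.observe(); print(s["time_s"],s["position"],s["ft_force"],s["wrist_torque"])
a=np.radians(12.0); R=np.array([[np.cos(a),-np.sin(a)],[np.sin(a),np.cos(a)]])
print((s["position"][:2]-[.6084,-.0497])@R*1e3)
im,d=imaging.get_image("wrist"); cv2.imwrite(f"pics/w{sys.argv[1]}.png",im)
c=imaging.get_calibration("wrist");K=c["camera_matrix"];T=c["world_from_camera"]
v,u=np.mgrid[:400,:640]; P=np.stack([(u-K[0,2])/K[0,0]*d,(v-K[1,2])/K[1,1]*d,d],-1)@T[:3,:3].T+T[:3,3]
P[d==0]=np.nan
S=P.copy(); S[...,:2]=(P[...,:2]-[.6084,-.0497])@R; S*=1e3
x,y,z=S[...,0],S[...,1],S[...,2]
def box(n,m):
    q=S[m]
    if len(q)>3: print(n,len(q),np.percentile(q,2,axis=0),np.percentile(q,98,axis=0))
box("tab",(z>64)&(z<73)&(x<-30)&(x>-50)&(abs(y)<140))
box("deck",(abs(z-34.5)<2)&(abs(x)<40)&(y<54)&(y>-140))
box("egg",(z>75)&(z<90)&(abs(x)<30)&(y<60))
box("pin",(z>25)&(z<60)&(x<-39)&(x>-53)&(abs(y+1.5)<7))
box("bar",(z>20)&(z<42)&(x<-62)&(x>-82)&(y>-125)&(y<30))
E
python3 chk.py 3
```

```text
5.75 [ 0.5498 -0.1107  0.0436] [-0.7882 -5.2639  9.7137] [-0.7934  0.0024  0.039 ]
[-70.0388 -47.4272]
tab 1293 [-49.5887 -36.8232  64.9994] [-30.2638 -19.1243  69.4803]
deck 14018 [-31.0128 -66.3097  33.0175] [39.384  10.4574 35.7792]
egg 5828 [ -8.2561 -41.0845  75.4063] [ 17.6814 -18.2028  87.6172]
pin 129 [-50.5254  -5.2504  33.7607] [-40.8177   2.8019  36.5573]
bar 5741 [ -81.509  -123.4065   25.2482] [-62.3364  27.1044  27.6019]
```

View pics/w3.png

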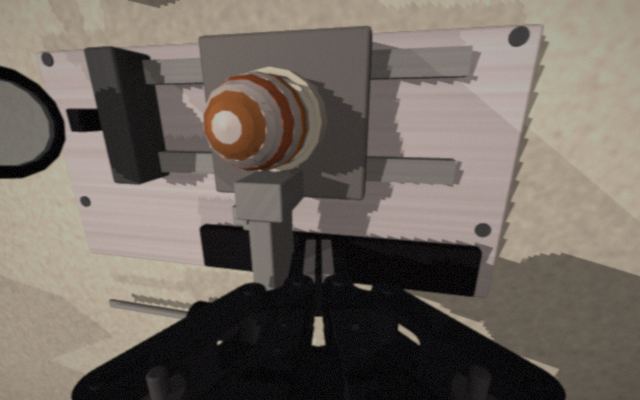

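The view shows the bar fully down (z 26) and the pin top at 35. The carriage has moved about 28 mm and the egg is upright. Pushing on.

Request:
step_arm --steps '[0,0,-0.013,0.0028,0,0,0,0,0,-0.0261,0.0055,0,0,0,0,0,-0.0391,0.0083,0,0,0,0,0,-0.0522,0.011,0,0,0,0,0,-0.0652,0.0138,0,0,0,0,0,-0.0782,0.0166,0,0,0,0,0,-0.0913,0.0193,0,0,0,0,0,-0.1043,0.0221,0,0,0,0,0,-0.1174,0.0248,0,0,0]'

```text
time_s: 6.7
position: [0.5423, -0.0753, 0.0436]
tool_rot: [[0.979, 0.202, -0.039], [0.206, -0.958, 0.2], [0.003, -0.204, -0.979]]
ft_force: [0.8, -8.9, 9.0]
grip_width: -0.0001
```

```bash
python3 chk.py 4
```

```text
6.7 [ 0.5423 -0.0753  0.0436] [ 0.8451 -8.8843  9.0123] [-1.1472 -0.141   0.0313]
[-69.9322 -11.2997]
tab 1303 [-49.5648  -0.7801  64.9341] [-30.202   17.1373  69.4475]
deck 14039 [-31.1169 -30.221   33.0045] [39.3857 46.3933 35.7416]
egg 5829 [-8.2955 -5.0252 75.4502] [17.468  17.9203 87.5677]
pin 837 [-52.3293  -5.3921  25.7385] [-39.6452   4.1385  59.3343]
bar 7180 [ -81.5707 -123.1515   25.1918] [-62.2975 -21.8892  27.6045]
```

View pics/w4.png

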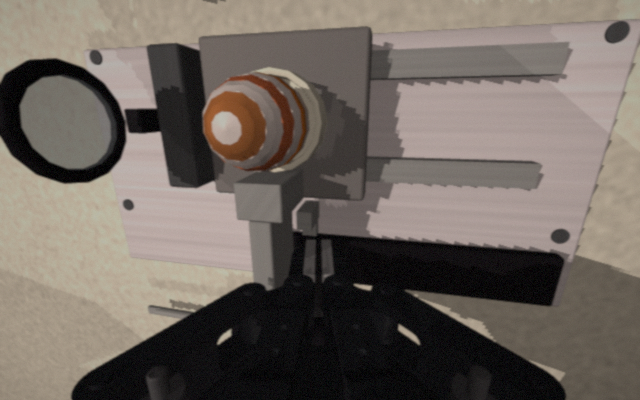

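The carriage is about 64 mm along and the pin is visible behind the tab at (307,217). The end stop is a few millimetres ahead. I'll finish slowly.

Request:
step_arm --steps '[0,0,-0.0065,0.0014,0,0,0,0,0,-0.013,0.0028,0,0,0,0,0,-0.0196,0.0041,0,0,0,0,0,-0.0215,0.0046,0,0,0,0,0,-0.0215,0.0046,0,0,0]'

```text
time_s: 7.25
position: [0.541, -0.0692, 0.0436]
tool_rot: [[0.978, 0.203, -0.039], [0.206, -0.958, 0.2], [0.003, -0.203, -0.979]]
ft_force: [0.9, -8.5, 9.1]
grip_width: 0.0003
```

```bash
python3 chk.py 5
```

```text
7.25 [ 0.541  -0.0692  0.0436] [ 0.8689 -8.5336  9.0656] [-1.2056 -0.0307  0.0811]
[-69.9473  -5.077 ]
tab 1313 [-49.502    4.3561  64.7524] [-30.23    22.3941  69.5162]
deck 14108 [-31.1779 -24.9678  33.0411] [39.3842 51.5946 35.7614]
egg 5871 [-8.3512  0.2872 75.3957] [17.5757 23.1869 87.6286]
pin 439 [-50.4654  -6.1017  25.4277] [-40.4322   1.7501  36.5466]
bar 7649 [ -81.6002 -123.2549   25.1723] [-62.36   -17.063   27.6761]
```

View pics/w5.png

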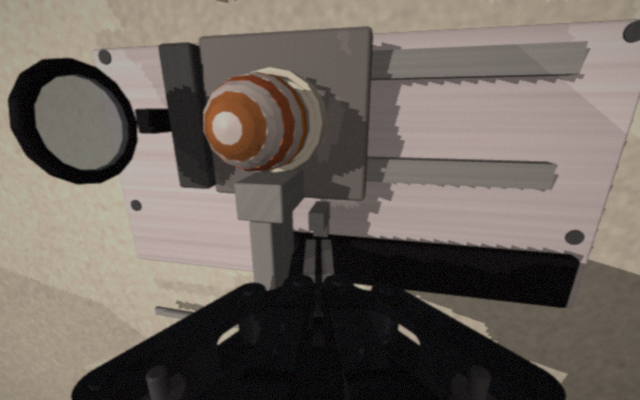

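Request:
step_arm --steps '[0,0,-0.0033,0.0007,0,0,0,0,0,-0.0065,0.0014,0,0,0,0,0,-0.0065,0.0014,0,0,0]'

```text
time_s: 7.6
position: [0.541, -0.0689, 0.0436]
tool_rot: [[0.978, 0.203, -0.038], [0.206, -0.959, 0.197], [0.004, -0.2, -0.98]]
ft_force: [0.3, -17.6, 8.8]
grip_width: -0.0002
```

The push force jumped to 17.6 N with almost no motion, so the carriage is home. I'll back off the tab with the bar still held, then lift.

Request:
step_arm --steps '[0,0,0.013,-0.0028,0,0,0,0,0,0.0261,-0.0055,0,0,0,0,0,0.0261,-0.0055,0,0,0]'

```text
time_s: 7.9
position: [0.541, -0.0723, 0.0433]
tool_rot: [[0.979, 0.202, -0.042], [0.206, -0.957, 0.206], [0.001, -0.21, -0.978]]
ft_force: [-0.7, 5.0, 12.4]
grip_width: 0.0002
```

```bash
python3 chk.py 6
```

```text
7.9 [ 0.541  -0.0723  0.0433] [-0.6652  4.9633 12.4425] [ 1.0373  0.2561 -0.0058]
[-70.5689  -8.0608]
tab 1299 [-49.4764   4.3991  64.6608] [-30.235   22.3602  69.4159]
deck 13870 [-31.0834 -25.0085  33.0266] [39.4053 51.5934 35.7654]
egg 5775 [-8.351   0.3118 75.4168] [17.521  22.8243 87.5184]
pin 446 [-50.4524  -6.0953  25.9772] [-40.4779   1.946   36.4976]
bar 7800 [ -81.5251 -123.33     25.2535] [-62.1916   8.8059  31.6097]
```

Request:
step_arm --steps '[0,0,-0.0017,-0.0163,0,0,0,0,0,-0.005,-0.0325,0,0,0,0,0,-0.0067,-0.049,0,0,0,0,0,-0.0133,-0.065,0,0,0,0,0,-0.02,-0.13,0,0,0,0,0,-0.04,-0.2,0,0,0,0,0,-0.06,-0.3,0,0,0,0,0,-0.08,-0.4,0,0,0,0,0,-0.08,-0.4,0,0,0]'

```text
time_s: 8.85
position: [0.5425, -0.0753, 0.1683]
tool_rot: [[0.978, 0.203, -0.037], [0.206, -0.958, 0.201], [0.005, -0.204, -0.979]]
ft_force: [1.0, 0.0, 0.1]
grip_width: -0.0001
```

```bash
python3 chk.py 7
python3 - <<'E'
from h import *
im,d=imaging.get_image("scene"); cv2.imwrite("pics/s7.png",cv2.resize(im[120:300,180:420],None,fx=3.3,fy=3.3,interpolation=2))
E
```

```text
8.85 [ 0.5425 -0.0753  0.1683] [0.9938 0.0157 0.1143] [-0.1228 -0.0478  0.0654]
[-69.826  -11.3247]
tab 352 [-49.345    5.565   64.8145] [-30.1747  23.0824  67.4147]
deck 1253 [-32.4479 -23.3839  32.5122] [38.6617 51.9099 35.6019]
egg 1058 [-8.6816  2.2892 75.3293] [15.5574 26.1776 85.2722]
pin 166 [-51.2527  -5.525   26.4308] [-41.73     2.3023  46.323 ]
bar 3324 [ -81.5919 -122.7159   34.8134] [-62.3984   9.6535  37.5777]
```

View pics/w7.png

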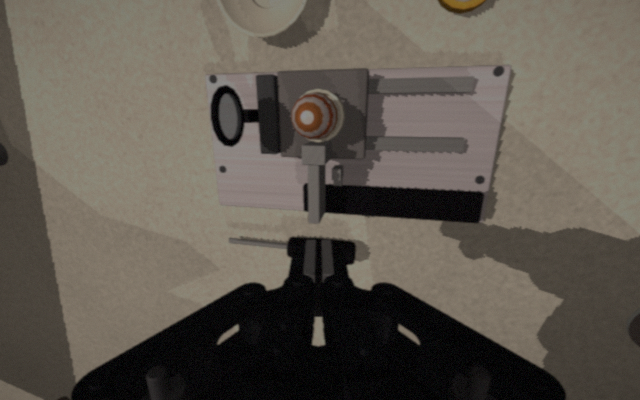

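View pics/s7.png

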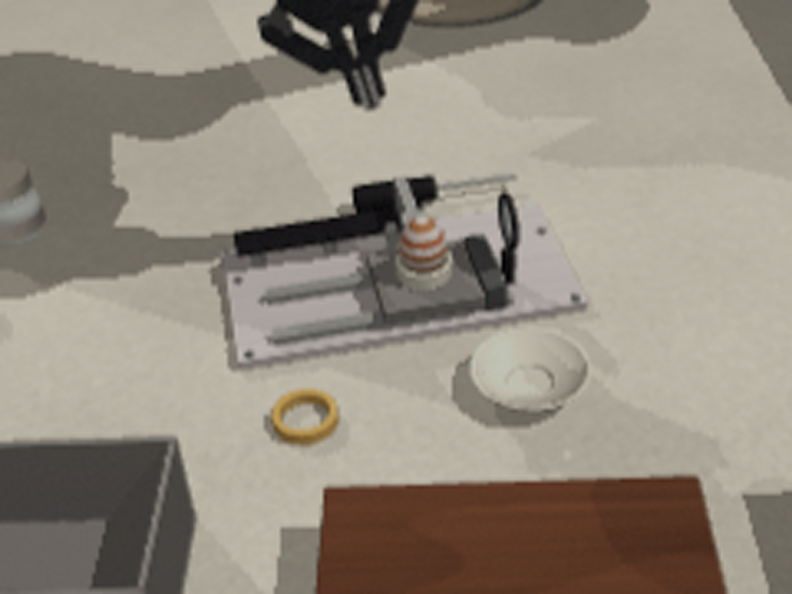

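The pictures show the carriage flush against the stop with the egg standing in its ring. The pin is up behind the tab (wrist px (337,173)) and the bar is up. The tool is clear and the neighbouring things have not moved.

```bash
python3 -c "
from h import *
print(close_job())"
```

```text
the job is handed in; nothing more can be done
None
```

The carriage is fully home against the end stop with the pin locked behind its tab, and the egg is still standing in its ring. I handed the job in after about 9 s of robot time.

- **Press:** With the jaws shut and the tool leaned back 12°, I pressed the bar down to its stop. The bar's upper face measured 26 mm high and the pin top 35 mm.
- **Push:** I pushed the tab past the pin until the force jumped to 17.6 N with only about 0.3 mm of further travel.
- **Release:** I backed off the tab with the bar still held down, then lifted clear.

**Last checks:**
- **Bar and pin:** The bar read about 37 mm and the pin top 46 mm, against 38 and 47 mm nominal when up. The pin stands behind the tab.
- **Carriage:** It looks flush with the stop. The depth readings gave 68 to 70 mm of travel, too noisy to confirm 70 mm exactly, so the force jump is the firmer sign that it is home.
- **Surroundings:** The bystanders in view looked unmoved. The last pictures did not show all of them; the hand loupe, for one, was out of view. The wrist force read about zero.

No check failed.

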